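# Switch on the studio extraction fan behind a push-latch flap

## Task

Switch on the extraction fan: press the front edge of the flap on the grey control box so that it pops open, push the raised near end of the wide rocker switch down until it lies fully over, then swing the flap back down and press it until it latches shut. Work with the fingertips only, leave the narrow rocker as it is, and do not lift or shift any of the jars and things standing about.

Things in the scene. Friction and masses are not known exactly. Their poses are not given: they have to be found in the camera images.
- fan_box: grey control box with a grey plastic flap as its top, fixed, 135 mm deep (x) x 150 mm wide (y) x 80 mm high. Origin: centre of its underside, on a plywood panel whose top is 28 mm above the table. +x points from its low front wall (robot side) to the hinge side, +y to its left seen from the front, +z up. Inside: a switch panel, 36 mm above the origin, with two rockers.
- flap (a joint): angle of the flap, rad: 0 = shut, latched, flush with the side walls; grows as it opens upward; 1.6 = fully open, upright; -0.07 = pressed in to the stop. Push-push latch: from shut, press the front edge in 4 to 8 mm (about 1 N; stop at 8 mm) and let go: a damped spring swings it fully open in 2 s. To shut: swing it down (1 to 2 N), press it in 4 to 8 mm below level, let go: it stays at 0.
- flap_hinge (a point): point on the flap's hinge axis (which runs along the box's y), at mid width, 78 mm above the panel, 60 mm behind the box's origin. The flap is 4 mm thick, 132 mm wide and reaches 125 mm from this axis; fully open its edge stands 203 mm above the panel.
- flap_press (a point): point on the flap's upper (outer) face where it is to be pressed, at mid width on the fine ribs, 12 mm from the front edge, 113 mm from the hinge axis; it moves with the flap. Shut, it lies 80 mm above the panel. A steel latch cam, 43 mm long, is fixed to the flap's inner face near its front edge, 31 to 51 mm right of mid width; it sticks out towards the front when the flap is open.
- rocker_wide (a joint): angle of the wide black rocker switch (34 mm wide, 48 mm long along the box's x, on the box's left half, y = +36 mm, centre at x = +5 mm), rad: 0 = off, near end raised; 0.36 = on, near end fully down (its near half then level, 41 mm above the panel). Takes about 2 N at the end and stays where it is left.
- rocker_wide_end (a point): point on top of the raised near end of the wide rocker, where it is to be pressed, 16 mm from its pivot axis; 45 to 47 mm above the panel when off
- rocker_narrow (a joint): angle of the narrow black rocker (18 mm wide, on the box's right half, y = -36 mm), 0 = off as it starts; to be left alone
- wedge: small wooden wedge, 30 x 24 x 8 mm, lying by the right side of the box; origin at the centre of its underside
- small_jar: small lidded jar, 39 mm wide, 55 mm high, close to the box's right side; origin at the centre of its underside
- dropper: small white bottle, 23 mm wide, 37 mm high, close to the box's right side; origin at the centre of its underside
- stone: grey pumice stone, 41 x 48 x 24 mm, in front of the box; origin at the centre of its underside
- tin_lid_jar: low jar with a tin lid, 51 mm wide, 41 mm high, in front of the box's left half; origin at the centre of its underside
- ink: blue bottle with a white cap, 39 mm wide, 77 mm high, on the table behind the panel; origin at the centre of its underside

How it is judged (in metres and radians):
On the way, in this order (a step that is already met when the one before it is completed fails the run):
1. the shut flap is pressed in (value of joint flap below -0.015 rad).
2. the flap has popped open (value of joint flap above 1.2 rad), for 0.2 s.
3. the wide rocker is pushed over with the flap open (value of joint rocker_wide above 0.28 rad and value of joint flap above 0.8 rad), for 0.1 s.
4. the flap is pressed in again (value of joint flap below -0.015 rad).
At the end, for the whole second after the job is handed in: the flap is latched shut (within 0.03 rad of level), the wide rocker is on (beyond 0.28 of 0.36 rad), the narrow rocker is still off (below 0.08 rad) (value of joint flap between -0.03 and 0.03 rad and value of joint rocker_wide above 0.28 rad and value of joint rocker_narrow below 0.08 rad); the robot touches nothing.
It fails at once if the narrow rocker is switched (value of joint rocker_narrow above 0.15 rad).
It fails at once if a bystander is lifted (height (world z) of any of wedge, small_jar, dropper, stone, tin_lid_jar above 0.048 m or height (world z) of ink above 0.02 m).
It fails at once if a bystander is shifted by more than 25 mm (distance of any of wedge, small_jar, dropper, stone, tin_lid_jar, ink from where it was at the start of the episode above 0.025 m).
It also fails if it takes over 51 s, if anything falls off the work surface, if the arm or the gripper's body presses on something with over 40 N, if the wrist force passes 120 N, or if a joint passes its speed limit or range.

## Robot

A 6-joint arm with a two-finger parallel gripper is mounted at the origin on a cart in front of the work surface, level with it; the furniture and walls round the work are solid. World frame = base frame: x ahead of the robot, y to its left, z up, the work surface at z = 0. Lengths are in mm, angles in degrees, forces in N, time in s.
With the tool pointing down it reaches from about 350 to 850 mm from the base axis. Payload 8.1 kg.
Tool frame: the origin (TCP) lies between the finger pads; the fingertips stand 25 mm ahead of it and the grasp point (between the pads) lies 6 mm ahead of it (r.tcp_to_tips is the distance from the TCP to the fingertips, in mm); z points along the fingers, y is the line along which they close (so a half turn about z gives the same grasp; the last joint's range is limited). The gripper opens to 85 mm and grips with 20 to 120 N. Pads are 22 mm wide; open, the fingers measure 114 mm over their backs; the gripper's body (76 mm by 85 mm) begins 54 mm behind the grasp point. The pads swing forward as they close: fully open they stand 13 mm farther back than shut.
Start: joints at [61.054, 7.471, 85.268, -0, 87.261, -4.893], TCP at [244.527, 547.916, 256.292] pointing down, gripper open.
Joint ranges: [-169.43, 169.43], [-51.17, 129.36], [1.28, 143.12], [-76.62, 256.62], [0, 156.53], [-152.29, 152.29]. Speed limits (degrees/s): [136.94, 136.94, 159.86, 180, 180, 180].

## Interface

Orientations are given as [roll, pitch, yaw] about the fixed x, y, z axes, in that order (R = Rz(yaw) Ry(pitch) Rx(roll)).
In Python, from bench import r gives the robot as it stands.
- The arm moves only by the tool apply_moves, never from a script. Its arguments are lists of equal length, an entry for each row: "angular": the turn, a rotation vector about the world's x, y, z in units of 8 degrees (1.0 is 8 degrees), a list of three; "travel": the shift along the world's x, y, z in units of 40 mm (1.0 is 40 mm), a list of three; "jaw": the opening, from 0 (shut) to 1 (fully open). A call has 1 to 20 rows; each row shifts and turns the commanded pose from where the row before left it; what a row does not reach is not made up. A row lasts 1/8 s, in which the tool goes at most 62.5 mm and 10.7 degrees, less where a joint would pass 70% of its speed; a pose out of reach is approached as far as the arm can. A call is refused whole if a number of a shift passes 1 or a number of a turn 1, either way. A call with a gripper value outside its range is refused whole. The fingers move at their own pace and stop on an object; "force" is the grip in N (left out, the last holds). Time passes only in rows, so rows that do not move let the fingers close. It gives the time, the measured TCP pose, the force, the opening and the grip force at its end, in the units of the state.
- r.sense(): the state, without advancing time (a new reading comes with each control period).
- r.snapshot(name): name is "scene" or "top"; returns a dict with "color" (384x512x3 uint8, red, green, blue), "fx", "fy", "cx", "cy" (pixels), "R" (3x3) and "t" (3): a world point X has camera coordinates R X + t. Camera axes: x right, y down, z forward; pixel columns grow to the right and rows downward; lengths in mm; the calibration is good to about 2 mm. A picture is of the moment at which its call begins. There is no depth.
- r.hand_in(): hands the job in; it is judged then, once.
The state is a dict: "time": time; "joint_pos": joint angles; "qd": joint speeds; "joint_efforts": joint torques, N m; "tool_pos": TCP position; "tcp_rot": TCP orientation; "ft_force": force on the tool from outside, world axes, zero at the start; "wrist_torque": the same for the moment, N m; "finger_gap": finger opening in mm; "grip_force": force on a finger pad.
Only numpy, scipy, OpenCV 4.12 (cv2) and the standard library are available. Lean on these libraries where they do the work, as an engineer would, in place of code of your own. Each camera call takes 0.05 s, during which the arm holds its last target. There are 200 camera calls.

## Working session

There is one attempt and no reset: what is moved stays moved. The work goes in short steps, Python scripts to look and compute and a tool call to move; the robot and the scene stay as the last step left them, time stands still between calls to the robot, and variables do not carry over. Pictures are saved under pics/ and viewed, at most 10 in all, crops included, and the job is handed in when it is done.

Besides the shell and the picture viewer there is one more tool, called after "Call:" as name(argument=value, ...) on one line, values as JSON. apply_moves: Moves the arm, as the interface text tells. Its arguments: {"type":"object","properties":{"angular":{"type":"array"},"travel":{"type":"array"},"jaw":{"type":"array"},"force":{"type":"number"}},"required":["angular","travel","jaw"]}

```bash
mkdir -p pics; cat > h.py <<'E'
from bench import r
import cv2,numpy as np,json
def snap(n,f):
    s=r.snapshot(n); cv2.imwrite(f,cv2.cvtColor(s['color'],cv2.COLOR_RGB2BGR))
    np.savez(f.replace('.png','.npz'),**{k:np.array(v) for k,v in s.items()}); return s
def pix2plane(s,u,v,z):
    R=np.array(s['R']);t=np.array(s['t'])
    d=R.T@np.array([(u-s['cx'])/s['fx'],(v-s['cy'])/s['fy'],1]);c=-R.T@t
    return c+d*(z-c[2])/d[2]
def proj(s,X):
    c=np.array(s['R'])@np.array(X)+np.array(s['t']);return [s['fx']*c[0]/c[2]+s['cx'],s['fy']*c[1]/c[2]+s['cy']]
E
python3 - <<'E'
from h import *
a=snap('scene','pics/s1.png');b=snap('top','pics/t1.png')
for s in(a,b):print(-np.array(s['R']).T@np.array(s['t']),s['fx'])
print(r.sense())
E
```

```text
[-109.7397719  -530.15081828  531.81437912] 424.481604349125
[ 356.86663705 -115.07424231  922.47595381] 380.15395136827647
{'time': 0.1, 'joint_pos': array([ 6.10565214e+01,  7.51020535e+00,  8.53219012e+01, -6.50433571e-04,
        8.72630565e+01, -4.89373521e+00]), 'qd': array([ 0.12617826, -0.12589327, -0.15325984, -0.08397882, -0.06557619,
       -0.00570528]), 'joint_efforts': array([ 1.39891825e-03, -5.70949495e+01, -5.01943445e+01, -1.61729436e-04,
        8.19986133e-03,  1.40592892e-04]), 'tool_pos': array([244.28797427, 547.52313584, 255.36622407]), 'tcp_rot': array([-1.79905128e+02, -7.47088822e-03,  1.55950282e+02]), 'ft_force': array([ 0.42981129, -0.1352681 , -0.48632158]), 'wrist_torque': array([-0.00642691,  0.00447837, -0.01604025]), 'grip_force': 0.0, 'finger_gap': 85.56501533321439}
```

View pics/s1.png

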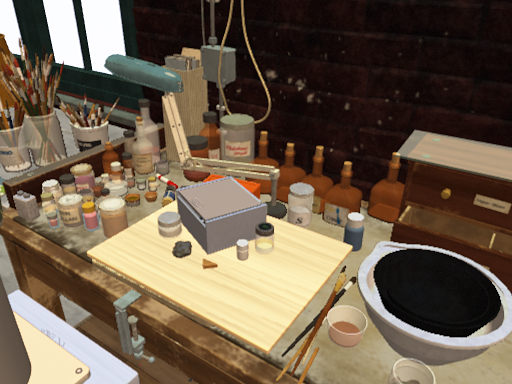

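View pics/t1.png

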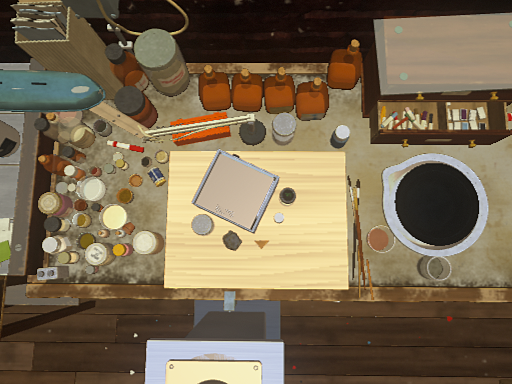

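The scene shows the box near the panel's back-left. In the top view its flap spans about (193,152)–(278,231). The jars stand in front and to the right, and the lamp arm is behind.

```bash
python3 - <<'E'
import cv2,numpy as np
t=cv2.imread('pics/t1.png')[135:260,160:310];s=cv2.imread('pics/s1.png')[165:285,130:290]
cv2.imwrite('pics/c1.png',cv2.resize(t,None,fx=5,fy=4.8,interpolation=cv2.INTER_CUBIC)[:600])
cv2.imwrite('pics/c2.png',cv2.resize(s,None,fx=5,fy=5,interpolation=cv2.INTER_CUBIC))
E
```

```text
(no output)
```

View pics/c1.png

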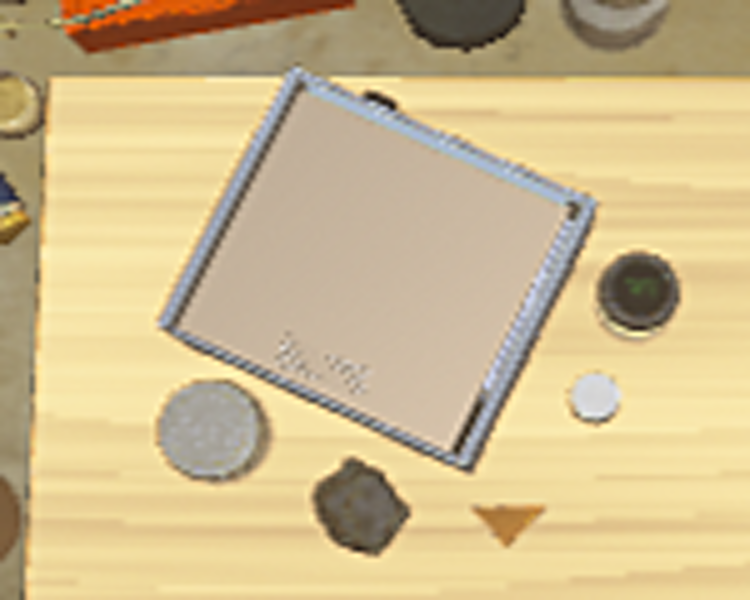

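View pics/c2.png

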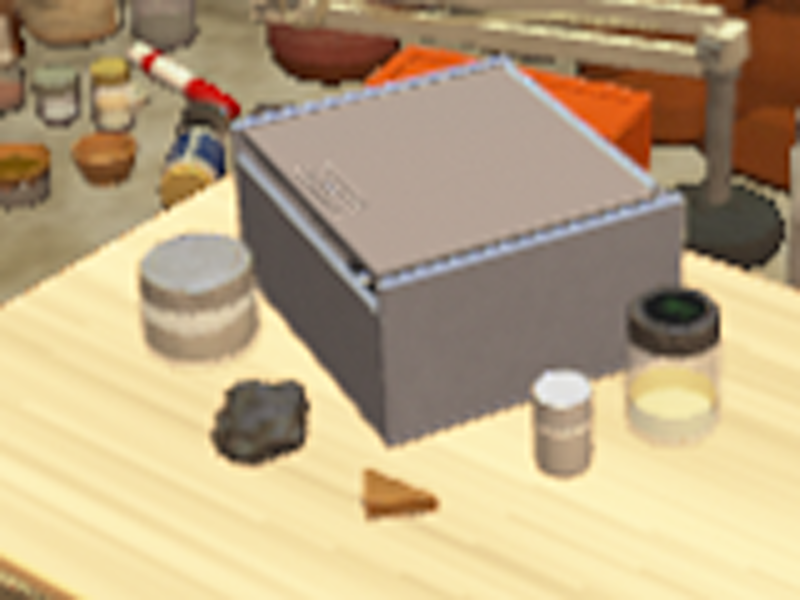

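Top crop: box corners at about (295,68), (596,202), (470,468) and (163,325), with the ribs near (325,362). Scene crop: corners at about (237,125), (378,285), (683,197) and (503,58), with the bottom front-right at (390,443). Next is a pose fit.

```bash
cat >> h.py <<'E'
def ld(f):
    d=dict(np.load(f));return {k:(v if v.ndim else float(v)) for k,v in d.items()}
def loc(p,X):
    c,s_=np.cos(p[2]),np.sin(p[2]);return np.array([p[0]+c*X[0]-s_*X[1],p[1]+s_*X[0]+c*X[1],28+X[2]])
E
python3 - <<'E'
from h import *
from scipy.optimize import least_squares
T=ld('pics/t1.npz');S=ld('pics/s1.npz')
BL,BR,FR,FL,FRb=[67.5,75,80],[67.5,-75,80],[-67.5,-75,80],[-67.5,75,80],[-67.5,-75,0]
obs=[(T,u/5+160-.4,v/4.8+135-.4,X) for u,v,X in[(295,68,BL),(596,202,BR),(470,468,FR),(163,325,FL)]]+\
[(S,u/5+130-.4,v/5+165-.4,X) for u,v,X in[(237,125,FL),(378,285,FR),(683,197,BR),(503,58,BL),(390,443,FRb)]]
f=lambda p:np.ravel([np.array(proj(s,loc(p,X)))-[u,v] for s,u,v,X in obs])
q=least_squares(f,[500,0,-.4],x_scale=[100,100,1],loss='soft_l1');p=q.x;print(p,np.degrees(p[2]),f(p).reshape(-1,2).round(1))
np.save('p.npy',p)
for n,X in dict(hinge=[60,0,78],press=[-53,0,80],rock=[-11,36,46],rt=pix2plane(T,160+325/5,135+362/4.8,108)-0).items():print(n,loc(p,X) if n!='rt' else X)
for n,u,v,z in[('tinlid',212,430,69),('stone',360,507,45),('wedge',508,525,36),('drop',595,398,65),('jar',638,292,83)]:
    w=pix2plane(T,160+u/5,135+v/4.8,z);c=w[:2]-p[:2];R=np.array([[np.cos(p[2]),np.sin(p[2])],[-np.sin(p[2]),np.cos(p[2])]]);print(n,w.round(),(R@c).round())
E
```

```text
[ 4.87189513e+02 -5.15574434e+01 -4.33227550e-01] -24.82211015677166 [[-0.4 -1.2]
 [ 1.1 -0.8]
 [-0.3  0.1]
 [-1.5  0.2]
 [-2.3 -0. ]
 [ 0.3  1.1]
 [ 0.6  0.5]
 [ 0.6 -0.5]
 [-0.5  4.3]]
hinge [541.64644614 -76.74558491 106.        ]
press [439.08588939 -29.30791845 108.        ]
rock [492.31862723 -14.26545782  74.        ]
rt [440.61554934 -29.84906429 108.        ]
tinlid [412.  24.  69.] [-100.   37.]
stone [378. -41.  45.] [-104.  -36.]
wedge [ 370. -109.   36.] [ -83. -101.]
drop [ 429. -148.   65.] [ -13. -112.]
jar [ 477. -166.   83.] [  39. -108.]
```

```bash
python3 - <<'E'
from h import *
T=ld('pics/t1.npz');S=ld('pics/s1.npz');p=np.load('p.npy')
P=lambda s:np.array([[s['fx'],0,s['cx']],[0,s['fy'],s['cy']],[0,0,1]])@np.c_[s['R'],s['t']]
R=np.array([[np.cos(p[2]),np.sin(p[2])],[-np.sin(p[2]),np.cos(p[2])]])
for n,a,b in[('post top',(255,119),(275,174)),('elbow',(150,135),(172,165)),('post base',(253,131),(274,208)),('lamp head',(100,95),(190,90)),('orange',(228,119),(259,184)),('greyjar top',(284,119),(301,189))]:
    X=cv2.triangulatePoints(P(T),P(S),np.array(a,float).reshape(2,1),np.array(b,float).reshape(2,1)).ravel();X=X[:3]/X[3]
    print(n,X.round(),(R@(X[:2]-p[:2])).round(),np.array(proj(T,X)).round()-a)
for X in [[92,0,200-28],[62,0,231-28]]:print(loc(p,X))
print(r.sense()['tcp_rot'])
E
```

```text
post top [644. -91. 109.] [159.  30.] [-1.  1.]
elbow [601. 167.  80.] [ 12. 246.] [-8.  6.]
post base [649. -87.  15.] [162.  36.] [0. 0.]
lamp head [651. 180. 257.] [ 52. 279.] [ 7. -6.]
orange [667. -29.  55.] [154.  96.] [ 1. -1.]
greyjar top [ 652. -156.   88.] [193. -26.] [-1.  1.]
[570.69014363 -90.17926037 200.        ]
[543.46167724 -77.58518963 231.        ]
[-1.79905128e+02 -7.47088822e-03  1.55950282e+02]
```

Call:
apply_moves(angular=[[0,0,0],[0,0,0],[0,0,0],[0,0,0],[0,0,0],[0,0,0],[0,0,0],[0,0,0],[0,0,0],[0,0,0],[0,0,0],[0,0,0],[0,0,0],[0,0,0],[0,0,0],[0,0,0],[0,0,0],[0,0,0],[0,0,0]], travel=[[0.325,-0.962,0],[0.325,-0.962,0],[0.325,-0.962,0],[0.325,-0.962,0],[0.325,-0.962,0],[0.325,-0.962,0],[0.325,-0.962,0],[0.325,-0.962,0],[0.325,-0.962,0],[0.325,-0.962,0],[0.325,-0.962,0],[0.325,-0.962,0],[0.325,-0.962,0],[0.325,-0.962,0],[0.325,-0.962,0],[0,0,-1],[0,0,-1],[0,0,0],[0,0,0]], jaw=[0,0,0,0,0,0,0,0,0,0,0,0,0,0,0,0,0,0,0])

```text
time: 2.48
tool_pos: [440.0, -29.3, 177.6]
tcp_rot: [180.0, 0.1, 156.0]
ft_force: [0.3, -0.1, 0.6]
finger_gap: 0.1
grip_force: 0.0
```

```bash
python3 - <<'E'
from h import *
snap('top','pics/t2.png');snap('scene','pics/s2.png')
a=cv2.imread('pics/t2.png')[110:260,150:320];b=cv2.imread('pics/s2.png')[60:285,100:330]
cv2.imwrite('pics/c3.png',np.hstack([cv2.resize(a,(400,353)),cv2.resize(b,(400,391))[:353]]))
s=r.sense();print(s['tool_pos'],s['tcp_rot'],s['finger_gap'],r.tcp_to_tips)
E
```

```text
[440.79674226 -29.36179046 178.51976942] [179.95576012   0.18536396 155.96541321] -0.24701682915586123 25.0
```

View pics/c3.png

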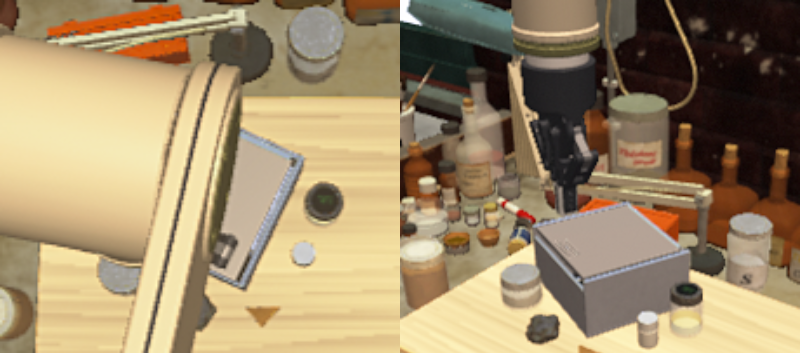

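The tip hangs above the ribs area, at about (568,212) in the scene half of the crop. I'll check it against the calibration.

```bash
python3 - <<'E'
from h import *
S=ld('pics/s2.npz');T=ld('pics/t2.npz');X=[440,-29.3,152.5]
print(proj(S,X),'seen ~196.6,182',proj(T,X))
E
```

```text
[np.float64(194.90966192065673), np.float64(183.22247321129962)] seen ~196.6,182 [np.float64(222.4921487993036), np.float64(208.4650088761552)]
```

Call:
apply_moves(angular=[[0,0,0],[0,0,0],[0,0,0],[0,0,0],[0,0,0],[0,0,0]], travel=[[0,0,-0.5],[0,0,-0.4],[0,0,-0.2],[0,0,-0.1],[0,0,-0.03],[0,0,0]], jaw=[0,0,0,0,0,0])

```text
time: 3.32
tool_pos: [439.7, -29.3, 127.4]
tcp_rot: [180.0, 0.0, 156.0]
ft_force: [-2.2, 0.1, 1.8]
finger_gap: 0.2
grip_force: 0.6
```

Call:
apply_moves(angular=[[0,0,0],[0,0,0],[0,0,0],[0,0,0],[0,0,0],[0,0,0],[0,0,0],[0,0,0],[0,0,0],[0,0,0],[0,0,0],[0,0,0],[0,0,0],[0,0,0],[0,0,0],[0,0,0],[0,0,0],[0,0,0],[0,0,0],[0,0,0]], travel=[[0,0,-0.025],[0,0,0],[0,0,1],[-0.68,0.31,0.5],[-0.68,0.31,0.5],[0,0,0],[0,0,0],[0,0,0],[0,0,0],[0,0,0],[0,0,0],[0,0,0],[0,0,0],[0,0,0],[0,0,0],[0,0,0],[0,0,0],[0,0,0],[0,0,0],[0,0,0]], jaw=[0,0,0,0,0,0,0,0,0,0,0,0,0,0,0,0,0,0,0,0])

```text
time: 5.82
tool_pos: [385.1, -4.5, 206.1]
tcp_rot: [-180.0, 0.0, 155.9]
ft_force: [0.6, 0.1, -0.5]
finger_gap: -0.2
grip_force: 0.0
```

```bash
python3 - <<'E'
from h import *
snap('top','pics/t3.png');snap('scene','pics/s3.png')
a=cv2.imread('pics/t3.png')[110:260,150:320];b=cv2.imread('pics/s3.png')[100:285,120:310]
cv2.imwrite('pics/c4.png',np.hstack([cv2.resize(a,(400,390)),cv2.resize(b,(400,390))]))
p=np.load('p.npy');S=ld('pics/s3.npz')
f=lambda X:(((np.array(proj(S,loc(p,X)))-[120,100])*[400/190,390/185])+[400,0]).round()
print(f([-11,36,46]),f([60,66,203]),f([60,-66,203]));print(r.sense()['tool_pos'])
E
```

```text
[584. 221.] [630.  53.] [701.  98.]
[385.13171304  -4.48578675 206.09831394]
```

View pics/c4.png

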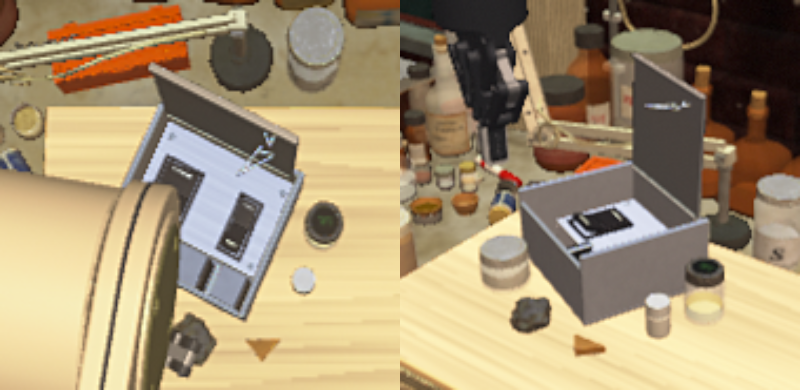

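The flap stands open. The wide rocker's near end is at about (584,221) in the scene half, as predicted.

Call:
apply_moves(angular=[[0,0,0],[0,0,0],[0,0,0],[0,0,0],[0,0,0],[0,0,0],[0,0,0],[0,0,0],[0,0,0],[0,0,0]], travel=[[0.886,-0.078,0],[0.886,-0.078,0],[0.886,-0.078,0],[0,0,0],[0,0,-0.84],[0,0,-0.84],[0,0,-0.84],[0,0,-0.1],[0,0,-0.1],[0,0,0]], jaw=[0,0,0,0,0,0,0,0,0,0])

```text
time: 7.18
tool_pos: [492.2, -13.9, 98.7]
tcp_rot: [180.0, 0.1, 155.9]
ft_force: [-0.5, 0.1, 0.0]
finger_gap: 0.0
grip_force: 0.0
```

Call:
apply_moves(angular=[[0,0,0],[0,0,0],[0,0,0],[0,0,0],[0,0,0]], travel=[[0,0,-0.05],[0,0,-0.05],[0,0,-0.03],[0,0,0],[0,0,0]], jaw=[0,0,0,0,0])

```text
time: 7.8
tool_pos: [492.3, -13.8, 93.8]
tcp_rot: [180.0, 0.1, 156.0]
ft_force: [-5.5, 0.2, 13.6]
finger_gap: -0.1
grip_force: 7.1
```

Call:
apply_moves(angular=[[0,0,0],[0,0,0],[0,0,0],[0,0,0],[0,0,0],[0,0,0],[0,0,0],[0,0,0],[0,0,0],[0,0,0]], travel=[[0,0,1],[0,0,1],[0,0,1],[0,0,1],[0,0,1],[0.683,-0.647,0],[0.683,-0.647,0],[0.684,-0.647,0],[0,0,0],[0,0,0]], jaw=[0,0,0,0,0,0,0,0,0,0])

```text
time: 9.05
tool_pos: [573.1, -91.3, 291.7]
tcp_rot: [-180.0, -0.1, 155.9]
ft_force: [-0.0, -0.0, -0.0]
finger_gap: -0.0
grip_force: 0.0
```

```bash
python3 - <<'E'
from h import *
snap('top','pics/t4.png');snap('scene','pics/s4.png')
a=cv2.imread('pics/s3.png')[185:235,175:240];b=cv2.imread('pics/s4.png')[60:285,110:330];a2=cv2.imread('pics/s4.png')[185:235,175:240]
cv2.imwrite('pics/c5.png',np.hstack([np.vstack([cv2.resize(a,(350,270),interpolation=2),cv2.resize(a2,(350,270),interpolation=2)]),cv2.resize(b,(440,450),interpolation=2)[:540] if 0 else cv2.resize(b,(440,540))]))
E
```

```text
(no output)
```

View pics/c5.png

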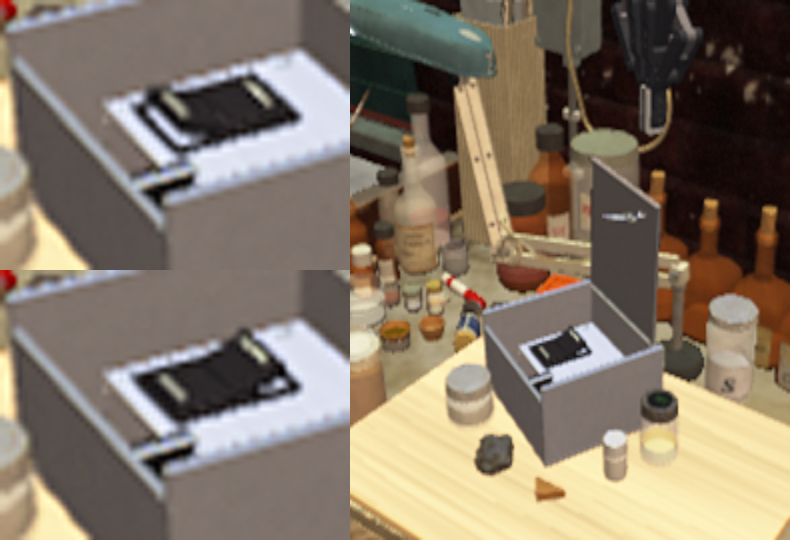

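The rocker now lies over with its near end down. The fingertip (652,130) is above and behind the flap edge. Next I compute the closing arc.

```bash
python3 - <<'E'
from h import *
p=np.load('p.npy');prev=np.array([573.4,-91.5,292.1-72])
print(loc(p,[95,0,0]))
for th,rho in zip([1.55,1.4,1.25,1.1,.95,.8,.65,.5,.35,.2,.08,0.03],np.linspace(95,113,12)):
    w=loc(p,[60-rho*np.cos(th)+2*np.sin(th)+11,0,78+rho*np.sin(th)+2*np.cos(th)+25])
    print(th,w.round(1),((w-prev)/40).round(3));prev=w
E
```

```text
[573.41299027 -91.43866744  28.        ]
1.55 [551.7 -81.4 226. ] [-0.544  0.253  0.148]
1.4 [538.5 -75.3 226.6] [-0.329  0.152  0.014]
1.25 [525.2 -69.2 224.9] [-0.332  0.154 -0.042]
1.1 [512.1 -63.1 220.9] [-0.328  0.152 -0.099]
0.95 [499.5 -57.2 214.8] [-0.315  0.146 -0.155]
0.8 [487.7 -51.8 206.4] [-0.295  0.137 -0.209]
0.65 [477.  -46.8 196. ] [-0.267  0.124 -0.26 ]
0.5 [467.7 -42.5 183.8] [-0.232  0.107 -0.306]
0.35 [460.1 -39.  169.9] [-0.19   0.088 -0.346]
0.2 [454.4 -36.4 154.8] [-0.143  0.066 -0.38 ]
0.08 [451.  -34.8 141.9] [-0.084  0.039 -0.322]
0.03 [449.2 -34.  136.4] [-0.046  0.021 -0.138]
```

Call:
apply_moves(angular=[[0,0,0],[0,0,0],[0,0,0],[0,0,0],[0,0,0],[0,0,0],[0,0,0],[0,0,0],[0,0,0],[0,0,0],[0,0,0],[0,0,0],[0,0,0],[0,0,0],[0,0,0],[0,0,0]], travel=[[0,0,-0.85],[0,0,-0.8],[0,0,0],[-0.272,0.126,0],[-0.272,0.127,0],[-0.165,0.076,0.007],[-0.165,0.076,0.007],[-0.166,0.077,-0.021],[-0.166,0.077,-0.021],[-0.164,0.076,-0.05],[-0.164,0.076,-0.05],[-0.158,0.073,-0.078],[-0.158,0.073,-0.078],[-0.147,0.069,-0.105],[-0.147,0.069,-0.105],[0,0,0]], jaw=[0,0,0,0,0,0,0,0,0,0,0,0,0,0,0,0])

```text
time: 11.15
tool_pos: [487.0, -51.4, 205.8]
tcp_rot: [-180.0, -0.1, 156.0]
ft_force: [-0.2, -1.0, 0.6]
finger_gap: -0.1
grip_force: 0.3
```

Call:
apply_moves(angular=[[0,0,0],[0,0,0],[0,0,0],[0,0,0],[0,0,0],[0,0,0],[0,0,0],[0,0,0],[0,0,0],[0,0,0],[0,0,0],[0,0,0],[0,0,0],[0,0,0]], travel=[[-0.134,0.062,-0.13],[-0.134,0.062,-0.13],[-0.116,0.054,-0.153],[-0.116,0.053,-0.153],[-0.095,0.044,-0.173],[-0.095,0.044,-0.173],[-0.071,0.033,-0.19],[-0.071,0.033,-0.19],[-0.042,0.02,-0.161],[-0.042,0.02,-0.161],[-0.046,0.021,-0.138],[0,0,-0.1],[0,0,-0.1],[0,0,0]], jaw=[0,0,0,0,0,0,0,0,0,0,0,0,0,0])

```text
time: 12.9
tool_pos: [448.8, -33.7, 127.8]
tcp_rot: [-180.0, -0.1, 155.9]
ft_force: [0.1, 0.2, 2.2]
finger_gap: -0.0
grip_force: 0.5
```

Call:
apply_moves(angular=[[0,0,0],[0,0,0],[0,0,0],[0,0,0],[0,0,0],[0,0,0],[0,0,0],[0,0,0],[0,0,0],[0,0,0],[0,0,0],[0,0,0],[0,0,0],[0,0,0]], travel=[[0,0,-0.025],[0,0,0],[0,0,0],[0,0,0.3],[0,0,1],[-0.68,0.31,0.8],[-0.68,0.31,0.5],[0,0,0],[0,0,0],[0,0,0],[0,0,0],[0,0,0],[0,0,0],[0,0,0]], jaw=[0,0,0,0,0,0,0,0,0,0,0,0,0,0])

```text
time: 14.65
tool_pos: [394.8, -9.1, 231.2]
tcp_rot: [-180.0, -0.0, 155.9]
ft_force: [-0.2, -0.2, -0.3]
finger_gap: 0.1
grip_force: 0.0
```

```bash
python3 - <<'E'
from h import *
snap('scene','pics/s5.png')
b=cv2.imread('pics/s5.png')[100:285,110:310];a=cv2.imread('pics/s1.png')[100:285,110:310]
cv2.imwrite('pics/c6.png',np.hstack([cv2.resize(a,(400,370)),cv2.resize(b,(400,370))]))
E
```

```text
(no output)
```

View pics/c6.png

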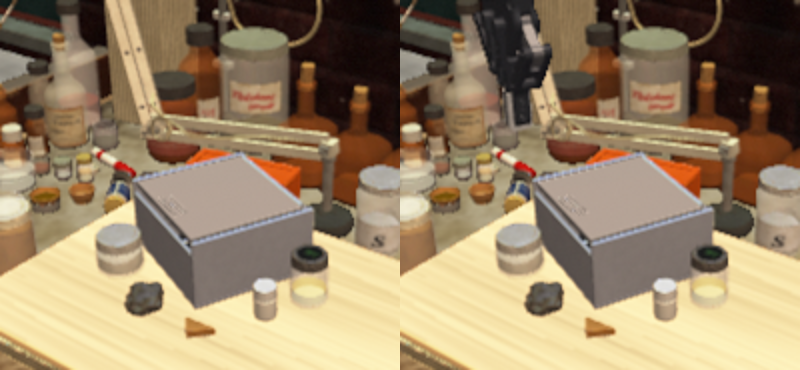

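The flap is shut and level, identical to the start picture (flap front edge about (560,215) in the right half). The bystanders have not moved and the gripper is clear.

```bash
python3 -c "
from bench import r
print(r.hand_in())"
```

```text
the job is handed in; nothing more can be done
None
```

The job is handed in: the flap popped open, the wide rocker was pushed over, and the flap looks latched shut again, with none of the jars and other things visibly moved; no verdict came back.

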